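Tip the blade carton over and push it home in the loading tray

ROBOT

A 6-joint arm with a two-finger parallel gripper is mounted at the origin on the work surface; the furniture and walls round the work are solid. World frame = base frame: x ahead of the robot, y to its left, z up, the work surface at z = 0. Lengths are in m, angles in rad, forces in N, time in s.
With the tool pointing down it reaches from about 0.35 to 0.975 m from the base axis. Payload 4.9 kg.
Tool frame: the origin (TCP) lies midway between the tips of the shut fingers; the grasp point (between the pads) lies 19 mm behind it; z points along the fingers, y is the line along which they close (so a half turn about z gives the same grasp; the last joint's range is limited). The gripper opens to 85 mm and grips with 20 to 120 N. Pads are 22 mm wide; open, the fingers measure 114 mm over their backs; the gripper's body (76 mm by 85 mm) begins 54 mm behind the grasp point. The pads swing forward as they close: fully open they stand 13 mm farther back than shut.
Start: joints at [-1.456, 0.053, 1.613, -0, 1.476, -0.119], TCP at [0.145, -0.608, 0.231] pointing down, gripper open.
Joint ranges: [-3.01, 3.01], [-1.01, 2.22], [0.06, 2.58], [-1.02, 4.17], [0.09, 2.62], [-3.14, 3.14]. Speed limits (rad/s): [2.57, 2.57, 3.14, 3.14, 3.14, 3.14].

INTERFACE

Orientations are given as a unit quaternion [w, x, y, z].
In Python, from plant import * gives the robot as it stands.
- The arm moves only by the tool jog_arm, never from a script. Its argument "targets" is a list of rows, each a list of 3 entries, a list of its own where there are three numbers: the shift along the tool's x, y, z in units of 25 mm (1.0 is 25 mm), then the turn, a rotation vector about the tool's x, y, z in units of 8 degrees (1.0 is 8 degrees), then the opening in per cent of the stroke, from 0 (shut) to 100 (fully open). A call has 1 to 8 rows; each row is the pose to reach, as a shift and turn from the pose commanded when the call began, along the tool's axes at that moment; what a row does not reach only later rows make up. A row lasts 1/8 s, in which the tool goes at most 62.5 mm and 10.7 degrees, less where a joint would pass 70% of its speed; a pose out of reach is approached as far as the arm can. A call with a gripper value outside its range is refused whole. The fingers move at their own pace and stop on an object; the grip force is fixed at half the most. Time passes only in rows, so rows that repeat a pose let the fingers close. It gives the time, the measured TCP pose, the force, the opening and the grip force at its end, in the units of the state.
- state(): the state, without advancing time (a new reading comes with each control period).
- grab_frame(name): name is "side" or "top"; returns (picture, depth): 480x640x3 uint8, red, green, blue; 480x640 float32, m along the optical axis (not along the pixel's ray), 0 where there is no reading.
- camera_params(name): a dict with "fovy" (degrees; the focal length in pixels is half the picture's height over the tangent of half this angle, whatever the lens; pixels are square), "cx", "cy" (the principal point, pixels), "rvec" (rotation vector, rad) and "tvec" (3), from world to camera coordinates, as OpenCV has them. Camera axes: x right, y down, z forward; pixel columns grow to the right and rows downward; lengths in m; the calibration is good to about 2 mm. A picture is of the moment at which its call begins. camera_params takes no time and is no camera call.
- job_done(): hands the job in; it is judged then, once.
The state is a dict: "time": time; "joint_pos": joint angles; "joint_vel": joint speeds; "joint_efforts": joint torques, N m; "tool_pos": TCP position; "tool_rot": TCP orientation; "contact_force": force on the tool from outside, world axes, zero at the start; "ft_torque": the same for the moment, N m; "gripper_width": opening from 0.0 (shut) to 1.0 (fully open); "grasp_force": force on a finger pad.
Only numpy, scipy, OpenCV 4.12 (cv2) and the standard library are available. Lean on these libraries where they do the work, as an engineer would, in place of code of your own. Each camera call takes 0.05 s, during which the arm holds its last target. There are 200 camera calls.

TASK

The carton stands upright at the open end of the sheet-metal loading tray. Only by pushing with the fingers, without pinching or lifting it, tip it over so that it lies flat on its broad side in the tray with its top towards the end stop, and once it lies there push it along the tray until its top is flush against the end stop. Leave the jar, the wire spool and the tape roll beside the tray where they are.

Things in the scene. Friction and masses are not known exactly. Their poses are not given: they have to be found in the camera images.
- tray: Bare aluminium loading tray, fixed to the bench. Floor 250 mm long (x -130 to +120 mm), top 4 mm above the bench; two side guides 22 mm high, inner faces at y = +-53 mm; stop wall 42 mm high at the +x end; the -x end, nearer the robot, is open. Origin on the bench under the tray's middle; x along the tray to the stop, y left, z up. Yaw within +-0.6 rad of the robot's x axis.
- stop (a point): The middle of the end stop's inner face, at x = +115 mm, y = 0, z = +25 mm of the tray; axes as the tray's.
- carton: Closed rigid carton, 50 (x) x 75 (y) x 85 (z) mm, 0.08 to 0.15 kg, loose. It starts upright in the tray near the open end, its 50 mm depth along the tray within 0.15 rad. Origin at the centre of its underside, z to its top. Pushed near its top along the tray it tips over its lower edge, goes over by itself beyond about 30 degrees, and then lies on a 75 x 85 mm side, 50 mm high.
- carton_top (a point): The centre of the carton's top face (the face that must finally touch the end stop); axes as the carton's.
- carton_mid (a point): The centre of the carton's volume; 46.5 mm above the bench while it stands in the tray, 29 mm while it lies there flat.
- jar: Clear screw jar with a black lid, 62 mm across, 70 mm high, loose, beside the tray. Leave it alone. Origin at the centre of its underside, z up.
- spool: Wire spool on its flange, 56 mm across, 42 mm high, loose, beside the tray. Leave it alone. Origin at the centre of its underside, z up.
- tape: Small dark roll of adhesive tape lying flat, 53 mm across, 19 mm high, loose, beside the tray. Leave it alone. Origin at the centre of its underside, z up.

How it is judged:
On the way, in this order (a step that is already met when the one before it is completed fails the run):
1. the carton has been tipped over and lies on its broad side in the tray, top towards the end stop, still short of it (angle between the x axis of carton and the z axis of tray, either way round below 0.1 rad and height (world z) of carton_mid below 0.038 m and angle between the z axis of carton and the x axis of tray, either way round below 0.35 rad and x of carton_top in the frame of tray between 0 and 0.105 m and y of carton_mid in the frame of tray between -0.03 and 0.03 m), for 0.2 s.
2. the carton's top has been pushed against the end stop (angle between the x axis of carton and the z axis of tray, either way round below 0.1 rad and height (world z) of carton_mid below 0.038 m and angle between the z axis of carton and the x axis of tray, either way round below 0.35 rad and x of carton_top in the frame of tray above 0 m and y of carton_mid in the frame of tray between -0.03 and 0.03 m and x of carton_top in the frame of tray above 0.11 m and angle between the z axis of carton and the x axis of tray, either way round below 0.1 rad), for 0.2 s.
At the end, for the whole second after the job is handed in: The carton lies flat on its broad side in the tray between the guides, its top within 5 mm of the end stop and square to it within 0.1 rad, at rest; jar, spool and tape roll within 20 mm of where they stood (all of step 2 and distance of each of jar, spool, tape from where it was at the start of the episode below 0.02 m and linear speed of carton below 0.01 m/s and angular speed of carton below 0.1 rad/s); the robot touches nothing.
It fails at once if the carton is lifted off the tray (more than about 10 mm) instead of being pushed over (height (world z) of carton_mid above 0.066 m or (angle between carton's own z axis and vertical above 1.4 rad and angle between carton's own x axis and vertical below 0.3 rad and height (world z) of carton_mid above 0.046 m)).
It fails at once if the jar is moved by more than 20 mm or knocked over (distance of jar from where it was at the start of the episode above 0.02 m or angle between jar's own z axis and vertical above 0.3 rad).
It fails at once if the spool is moved by more than 20 mm or knocked over (distance of spool from where it was at the start of the episode above 0.02 m or angle between spool's own z axis and vertical above 0.3 rad).
It fails at once if the tape roll is moved by more than 20 mm or knocked over (distance of tape from where it was at the start of the episode above 0.02 m or angle between tape's own z axis and vertical above 0.3 rad).
It also fails if it takes over 42 s, if anything falls off the work surface, if the arm or the gripper's body presses on something with over 40 N, if the wrist force passes 120 N, or if a joint passes its speed limit or range.

## Working session

There is one attempt and no reset: what is moved stays moved. The work goes in short steps, Python scripts to look and compute and a tool call to move; the robot and the scene stay as the last step left them, time stands still between calls to the robot, and variables do not carry over. Pictures are saved under pics/ and viewed, at most 10 in all, crops included, and the job is handed in when it is done.

Besides the shell and the picture viewer there is one more tool, called after ">>>" as name([rows], argument=value, ...), one row to a line, values as JSON. jog_arm: Moves the arm, as the interface text tells. Its arguments: {"type":"object","properties":{"targets":{"type":"array"}},"required":["targets"]}

```bash
mkdir -p pics; cat > h.py <<'E'
from plant import *
import numpy as np, cv2
from scipy.spatial.transform import Rotation as R
def cam(n):
    p=camera_params(n); f=240/np.tan(np.radians(p["fovy"])/2)
    return f,p["cx"],p["cy"],R.from_rotvec(p["rvec"]).as_matrix(),np.array(p["tvec"],float)
def cloud(n,d):
    f,cx,cy,Rm,t=cam(n); v,u=np.mgrid[:480,:640]
    P=np.stack([(u-cx)/f*d,(v-cy)/f*d,d],-1)
    return (P-t)@Rm
E
python3 - <<'E'
from h import *
for n in("side","top"):
    im,d=grab_frame(n); cv2.imwrite(f"pics/{n}0.png",im[...,::-1]); np.savez(f"{n}0.npz",im=im,d=d)
    print(n,camera_params(n),(d>0).mean())
s=state();print(s["time"],s["tool_pos"],s["tool_rot"])
E
```

```text
side {'fovy': 52.02175746917489, 'cx': 319.05444658424483, 'cy': 243.48909153089429, 'rvec': array([ 2.13357506, -0.48110703,  0.27500171]), 'tvec': array([-0.58034291,  0.22899233,  0.66404326])} 0.9959147135416667
top {'fovy': 55.71276060660343, 'cx': 322.062076995962, 'cy': 232.69360937060364, 'rvec': array([ 2.13492473, -2.15719716,  0.10035514]), 'tvec': array([0.05596082, 0.66272578, 0.86054885])} 0.9959700520833333
0.1 [ 0.14475794 -0.6074254   0.2301839 ] [-9.23041397e-04  9.93172232e-01  1.16653610e-01  2.23621434e-05]
```

View pics/top0.png

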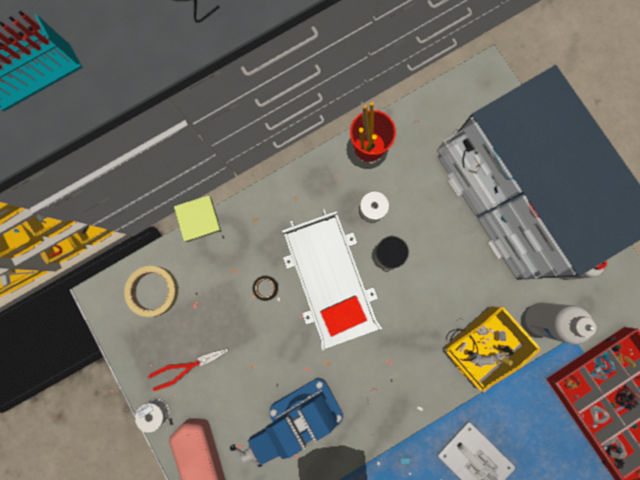

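View pics/side0.png

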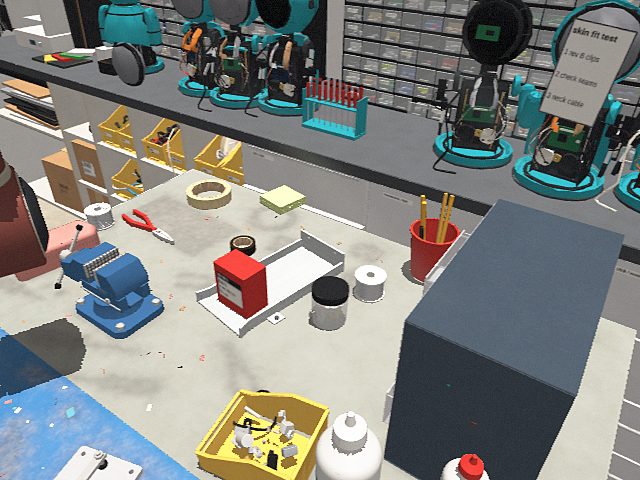

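The top view shows the red carton at (343,316). The white tray runs from its open end near (350,342) to the stop near (312,217). The jar is at (390,252), the spool at (374,206) and the tape at (265,288). The side view shows the carton upright at (241,283).

```bash
cat >> h.py <<'E'
def minrect(pts):
    r=cv2.minAreaRect((pts[:,:2]*1000).astype(np.float32)); return np.round(r[0],1),np.round(r[1],1),round(r[2],1)
def red(n,im,d):
    P=cloud(n,d).astype(float); h=cv2.cvtColor(im,cv2.COLOR_RGB2HSV)
    m=((h[...,0]<6)|(h[...,0]>174))&(h[...,1]>180)&(d>0)
    m&=(P[...,2]>.0)&(P[...,2]<.12)&(abs(P[...,0]-.57)<.25)&(abs(P[...,1])<.25)
    return m,P
E
python3 - <<'E'
from h import *
z=np.load("top0.npz"); im,d=z["im"],z["d"]
m,P=red("top",im,d)
f,cx,cy,Rm,t=cam("top"); C=-Rm.T@t; print("cam",C)
u0,v0=343,316
print("carton z",np.percentile(P[m][:,2],[5,50,95]))
top=m&(P[...,2]>.08); print("carton top",minrect(P[top]),P[top].mean(0))
h=cv2.cvtColor(im,cv2.COLOR_RGB2HSV)
roi=np.zeros(m.shape,bool); roi[205:355,275:385]=1
w=roi&(h[...,2]>190)&(h[...,1]<30)&(P[...,2]<.06)
k,l,s,c=cv2.connectedComponentsWithStats(w.astype(np.uint8)); i=1+s[1:,4].argmax(); w=l==i
print("tray white",s[i],minrect(P[w]))
fl=w&(abs(P[...,2]-.004)<.006); print("floor",minrect(P[fl]),np.median(P[fl][:,2]))
st=roi&(P[...,2]>.033)&(P[...,2]<.055)&(h[...,1]<60); st&=(np.mgrid[:480,:640][0]<235); print("stop",st.sum(),minrect(P[st]),P[st].mean(0))
gd=roi&(P[...,2]>.017)&(P[...,2]<.03)&(h[...,1]<60)&w
print("guides",gd.sum(),minrect(P[gd]))
for n,(u,v) in dict(jar=(390,252),spool=(374,206),tape=(265,288)).items():
    a=np.zeros(m.shape,bool);a[v-22:v+22,u-22:u+22]=1;a&=P[...,2]>.012
    if n!='tape': a&=P[...,2]>.03
    print(n,minrect(P[a]),P[a].max(0))
E
```

```text
cam [0.554449   0.02492806 0.93533218]
carton z [0.05756972 0.08738401 0.09314274]
carton top (array([645.8, -11.2]), array([ 81.8, 364.1]), 81.3) [0.52699789 0.00563997 0.08794256]
tray white [ 284  215   98  135 6050] (array([568.3,  33.2]), array([245. , 154.7]), 19.2)
floor (array([568.3,  33.1]), array([245.1, 154.7]), 19.1) 0.0023974213827671707
stop 428 (array([694.7,  26.2]), array([ 30.6, 207.1]), 7.8) [ 0.69757984 -0.00256708  0.03991375]
guides 560 (array([569.1,  32.7]), array([242., 124.]), 19.2)
jar (array([588.7, -51.7]), array([ 60.6, 156.5]), 45.2) [0.65257725 0.02492806 0.93533218]
spool (array([645.1, -32.8]), array([ 54.8, 207.8]), 72.3) [0.74450634 0.02492806 0.93533218]
tape (array([565.9, 109.9]), array([ 50.5, 163.9]), 9.5) [0.58146697 0.19042164 0.93533218]
```

```bash
python3 - <<'E'
from h import *
z=np.load("top0.npz"); im,d=z["im"],z["d"]
f,cx,cy,Rm,t=cam("top"); C=-Rm.T@t
v,u=np.mgrid[:480,:640]
D=np.stack([(u-cx)/f,(v-cy)/f,np.ones_like(u)],-1)@Rm
def on(zz): return C+D*((zz-C[2])/D[...,2])[...,None]
P=cloud("top",d); ok=d>0
h=cv2.cvtColor(im,cv2.COLOR_RGB2HSV)
big=lambda m:(lambda l,s:l==1+s[1:,4].argmax())(*cv2.connectedComponentsWithStats(m.astype(np.uint8))[1:3])
m,_=red("top",im,d); m=big(m); print("carton",m.sum(),minrect(on(.089)[m]), on(.089)[m].mean(0))
mt=m&(P[...,2]>.08)
roi=np.zeros(m.shape,bool); roi[205:355,275:385]=1
g=roi&ok&(P[...,2]>.016)&(P[...,2]<.032)&(h[...,1]<60)
# guides : split left/right, fit lines at z=.022
Q=on(.022); q=Q[g][:,:2]
a=np.radians(18); ex=np.array([np.cos(a),np.sin(a)]); ey=np.array([-ex[1],ex[0]]); o=np.array([.57,.022])
y=(q-o)@ey
for lo,hi in((.03,.08),(-.08,-.03)):
    s=q[(y>lo)&(y<hi)]; l=cv2.fitLine(s.astype(np.float32),cv2.DIST_HUBER,0,.001,.001).ravel(); print("guide",len(s),l,np.degrees(np.arctan(l[1]/l[0])))
st=roi&ok&(P[...,2]>.034)&(P[...,2]<.055)&(h[...,1]<60); q=on(.042)[st][:,:2]; x=(q-o)@ex
s=q[x>.09]; l=cv2.fitLine(s.astype(np.float32),cv2.DIST_HUBER,0,.001,.001).ravel(); print("stop",len(s),l,np.degrees(np.arctan(-l[0]/l[1])),minrect(s),np.percentile((s-o)@ex,[5,95]))
for n,(uu,vv,zz) in dict(jar=(390,252,.07),spool=(374,206,.042),tape=(265,288,.019)).items():
    k=np.zeros(m.shape,bool);k[vv-22:vv+22,uu-22:uu+22]=1;k&=ok&(abs(P[...,2]-zz)<.008)
    print(n,minrect(on(zz)[big(k)]))
E
```

```text
carton 1010 (array([503.9,  10.2]), array([47.7, 70.4]), 23.2) [0.50367023 0.01028305 0.089     ]
guide 350 [0.94615674 0.32370877 0.5542663  0.08551113] 18.887363
guide 322 [ 0.9418081   0.336151    0.6018413  -0.01473678] 19.642544
stop 422 [ 0.16462123 -0.98635685  0.69731057 -0.0018616 ] 9.475231 (array([694.6,  26.5]), array([ 30.4, 206.6]), 8.0) [0.0936115 0.1281808]
jar (array([622.2, -85.4]), array([58.8, 59.3]), 88.7)
spool (array([717.5, -55.9]), array([53.7, 52.5]), 89.2)
tape (array([556.4, 165.5]), array([50.1, 49.3]), 45.1)
```

```bash
cat >> h.py <<'E'
O=np.array([.573,.034,0]); YAW=np.radians(19.3)
RT=R.from_euler("z",YAW); DOWN=RT*R.from_quat([1,0,0,0])  # tool x along tray, z down
def T2W(p): return O+RT.apply(p)
def W2T(p): return RT.inv().apply(np.asarray(p)-O)
def plan(p):  # p tray frame TCP target
    s=state(); q=s["tool_rot"]; r=R.from_quat([q[1],q[2],q[3],q[0]])
    print("t",round(s["time"],2),"tcp tray",np.round(W2T(s["tool_pos"]),4),"F",np.round(RT.inv().apply(s["contact_force"]),1),"w",round(s["gripper_width"],2))
    print("shift",np.round(r.inv().apply(T2W(p)-s["tool_pos"])/.025,2),"turn",np.round(np.degrees((r.inv()*DOWN).as_rotvec())/8,2))
E
python3 - <<'E'
from h import *
plan([-.14,0,.231]);plan([-.14,0,.078])
d=np.load("top0.npz")["d"];P=cloud("top",d)[d>0]
s=state()["tool_pos"];e=T2W([-.14,0,.231])
for k in np.linspace(0,1,9):
    c=s+(e-s)*k; n=np.hypot(*(P[:,:2]-c[:2]).T)<.07; print(np.round(c,2),n.sum(),np.percentile(P[n][:,2],99) if n.any() else None)
E
```

```text
t 0.1 tcp tray [-0.6162 -0.4638  0.2302] F [-0.2  0.9  0. ] w 1.0
shift [ 1.704e+01 -2.041e+01  1.000e-02] turn [-0.01 -0.   -0.74]
t 0.1 tcp tray [-0.6162 -0.4638  0.2302] F [-0.2  0.9  0. ] w 1.0
shift [ 17.04 -20.4    6.13] turn [-0.01 -0.   -0.74]
[ 0.14 -0.61  0.23] 0 None
[ 0.18 -0.53  0.23] 1236 0.046395066203469296
[ 0.22 -0.46  0.23] 3640 0.04678763163880047
[ 0.26 -0.38  0.23] 4520 0.0447340135496219
[ 0.29 -0.31  0.23] 4257 0.010694640305784663
[ 0.33 -0.24  0.23] 4191 0.035310787773867605
[ 0.37 -0.16  0.23] 4082 0.029786564693336588
[ 0.4  -0.09  0.23] 3950 0.002320412480916452
[ 0.44 -0.01  0.23] 3777 0.08954695353060119
```

>>> jog_arm([
  [[2.1,-2.5,0],[0,0,-0.74],45],
  [[4.2,-5,0],[0,0,-0.74],45],
  [[6.3,-7.5,0],[0,0,-0.74],45],
  [[8.4,-10,0],[0,0,-0.74],45],
  [[10.5,-12.5,0],[0,0,-0.74],45],
  [[12.6,-15,0],[0,0,-0.74],45],
  [[14.7,-17.6,0],[0,0,-0.74],45],
  [[17.04,-20.4,0],[0,0,-0.74],45],
])

```text
time: 1.1
tool_pos: [0.3685, -0.1587, 0.2311]
tool_rot: [0.0, 0.986, 0.167, 0.0]
contact_force: [1.8, -0.2, -0.5]
gripper_width: 0.449
grasp_force: 0.0
```

```bash
python3 -c "
from h import *
plan([-.14,0,.078])"
```

```text
t 1.1 tcp tray [-0.2567 -0.1143  0.2311] F [ 1.7 -0.8 -0.5] w 0.45
shift [ 4.67 -4.57  6.12] turn [ 0. -0. -0.]
```

>>> jog_arm([
  [[1.5,-1.5,0],[0,0,0],45],
  [[3.1,-3,0],[0,0,0],45],
  [[4.67,-4.57,0],[0,0,0],45],
  [[4.67,-4.57,2],[0,0,0],45],
  [[4.67,-4.57,4],[0,0,0],45],
  [[4.67,-4.57,6.2],[0,0,0],45],
  [[4.67,-4.57,6.3],[0,0,0],45],
  [[4.67,-4.57,6.4],[0,0,0],45],
])

```text
time: 2.1
tool_pos: [0.4416, -0.0145, 0.0729]
tool_rot: [0.0, 0.986, 0.168, 0.001]
contact_force: [0.1, -0.9, -0.1]
gripper_width: 0.45
grasp_force: 0.0
```

```bash
python3 -c "
from h import *
plan([-.10,0,.071])
a,_=grab_frame('side');b,_=grab_frame('top')
c=lambda i:cv2.resize(i,None,fx=2,fy=2)
cv2.imwrite('pics/p1.png',np.hstack([c(a[180:380,140:340]),c(b[200:400,240:440])])[...,::-1])"
```

```text
t 2.1 tcp tray [-0.14   -0.0023  0.0729] F [-0.2 -0.9 -0.1] w 0.45
shift [ 1.6  -0.09  0.08] turn [ 0.01 -0.01  0.  ]
```

View pics/p1.png

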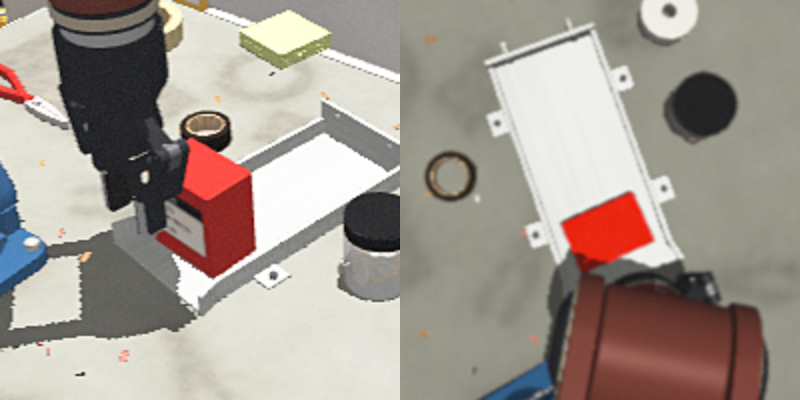

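The left crop shows the two fingers just behind the carton, tips near (150,230), a little below its top edge. The right crop shows the gripper centred behind it. I'll raise slightly and push slowly.

>>> jog_arm([
  [[0.3,-0.09,-0.1],[0,0,0],45],
  [[0.6,-0.09,-0.1],[0,0,0],45],
  [[0.85,-0.09,-0.1],[0,0,0],45],
  [[1.1,-0.09,-0.1],[0,0,0],45],
  [[1.3,-0.09,-0.1],[0,0,0],45],
  [[1.5,-0.09,-0.1],[0,0,0],45],
  [[1.7,-0.09,-0.1],[0,0,0],45],
  [[1.9,-0.09,-0.1],[0,0,0],45],
])

```text
time: 3.2
tool_pos: [0.4849, 0.0037, 0.0738]
tool_rot: [-0.0, 0.986, 0.168, 0.0]
contact_force: [-0.3, 0.0, -0.1]
gripper_width: 0.451
grasp_force: 0.2
```

```bash
python3 -c "
from h import *
plan([-.06,0,.075])
a,_=grab_frame('side');b,_=grab_frame('top')
c=lambda i:cv2.resize(i,None,fx=2,fy=2)
cv2.imwrite('pics/p2.png',np.hstack([c(a[180:380,140:340]),c(b[200:400,240:440])])[...,::-1])"
```

```text
t 3.2 tcp tray [-0.0931  0.0005  0.0738] F [-0.3  0.1 -0.1] w 0.45
shift [ 1.33  0.02 -0.05] turn [-0. -0.  0.]
```

View pics/p2.png

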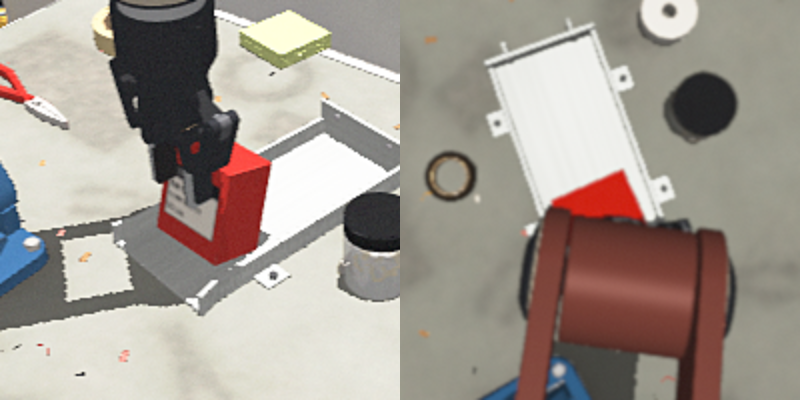

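The carton is tilting over its front lower edge (around (230,260) in the left crop) and not sliding. I'll continue.

>>> jog_arm([
  [[0.2,0,0],[0,0,0],45],
  [[0.4,0,0],[0,0,0],45],
  [[0.6,0,0],[0,0,0],45],
  [[0.8,0,0],[0,0,0],45],
  [[1.0,0,0],[0,0,0],45],
  [[1.15,0,0],[0,0,0],45],
  [[1.3,0,0],[0,0,0],45],
  [[1.3,0,0],[0,0,0],45],
])

```text
time: 4.3
tool_pos: [0.5155, 0.0145, 0.0738]
tool_rot: [-0.0, 0.986, 0.168, 0.0]
contact_force: [-0.1, 0.3, -1.0]
gripper_width: 0.454
grasp_force: 0.0
```

```bash
python3 -c "
from h import *
plan([-.10,0,.075])
a,_=grab_frame('side');b,d=grab_frame('top')
c=lambda i:cv2.resize(i,None,fx=2,fy=2)
cv2.imwrite('pics/p3.png',np.hstack([c(a[180:380,140:340]),c(b[200:400,240:440])])[...,::-1])
m,P=red('top',b,d);print(m.sum(),np.percentile(P[m][:,2],[5,50,95]))"
```

```text
t 4.3 tcp tray [-0.0607  0.0006  0.0738] F [ 0.   0.3 -1. ] w 0.45
shift [-1.57  0.02 -0.05] turn [-0. -0.  0.]
519 [0.03620073 0.05285653 0.09505223]
```

View pics/p3.png

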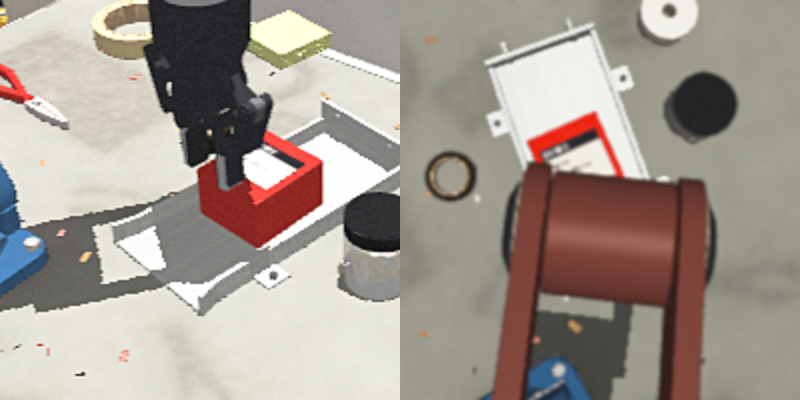

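The carton lies flat with its label up, its top towards the stop and short of it, and its near corner is at about (258,245) in the left crop. Next I'll retreat, lower behind it and measure.

>>> jog_arm([
  [[-1,0,0],[0,0,0],45],
  [[-2,0,0],[0,0,0],45],
  [[-2.2,0,0],[0,0,0],45],
  [[-2.2,0,0.8],[0,0,0],45],
  [[-2.2,0,1.6],[0,0,0],45],
  [[-2.2,0,2.0],[0,0,0],45],
  [[-2.2,0,2.0],[0,0,0],45],
])

```text
time: 5.28
tool_pos: [0.4631, -0.0037, 0.0233]
tool_rot: [-0.0, 0.986, 0.168, -0.001]
contact_force: [-0.1, 0.2, -1.1]
gripper_width: 0.451
grasp_force: 0.0
```

```bash
python3 -c "
from h import *
plan([.019,0,.024])
a,_=grab_frame('side');b,d=grab_frame('top')
c=lambda i:cv2.resize(i,None,fx=2,fy=2)
cv2.imwrite('pics/p4.png',np.hstack([c(a[180:380,140:340]),c(b[200:400,240:440])])[...,::-1])
m,P=red('top',b,d); k=m&(abs(P[...,2]-.054)<.01); q=W2T(P[k]); print(minrect(q),q.min(0),q.max(0))"
```

```text
t 5.28 tcp tray [-0.1161  0.0008  0.0233] F [-0.1  0.3 -1.1] w 0.45
shift [ 5.41  0.03 -0.04] turn [-0.01  0.01  0.  ]
(array([ 86.3, -51.1]), array([102. , 319.4]), 58.4) [-0.04828929 -0.17815006  0.04435644] [0.21123959 0.04304061 0.06383248]
```

View pics/p4.png

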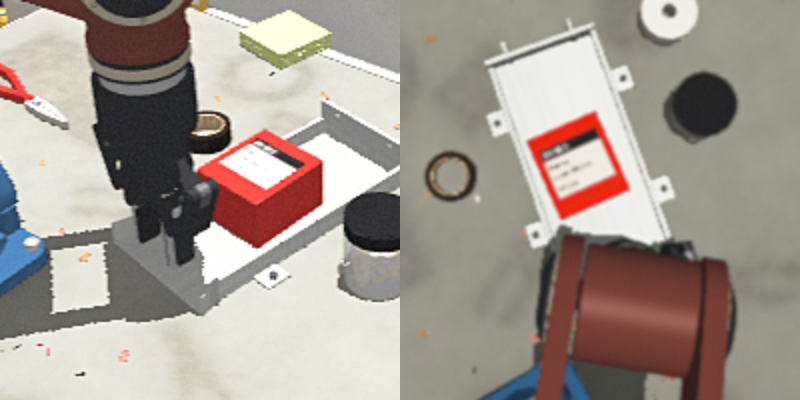

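The carton lies flat and clear of the fingers, slightly yawed and centred near (578,165) in the right crop, i.e. pixel (329,282). Both fingers will square it as they push.

>>> jog_arm([
  [[1.0,0,0],[0,0,0],45],
  [[1.7,0,0],[0,0,0],45],
  [[2.2,0,0],[0,0,0],45],
  [[2.7,0,0],[0,0,0],45],
  [[3.2,0,0],[0,0,0],45],
  [[3.7,0,0],[0,0,0],45],
  [[4.2,0,0],[0,0,0],45],
  [[4.6,0,0],[0,0,0],45],
])

```text
time: 6.38
tool_pos: [0.5727, 0.0345, 0.0238]
tool_rot: [0.0, 0.986, 0.168, -0.0]
contact_force: [-1.4, 0.1, 1.0]
gripper_width: 0.445
grasp_force: 0.7
```

>>> jog_arm([
  [[0.15,0,0],[0,0,0],45],
  [[0.3,0,0],[0,0,0],45],
  [[0.4,0,0],[0,0,0],45],
  [[0.5,0,0],[0,0,0],45],
  [[0.5,0,0],[0,0,0],45],
])

```text
time: 7.0
tool_pos: [0.5839, 0.0384, 0.0238]
tool_rot: [-0.0, 0.986, 0.168, 0.0]
contact_force: [0.4, 0.2, 0.4]
gripper_width: 0.451
grasp_force: 0.0
```

```bash
python3 -c "
from h import *
plan([.019,0,.024])
a,_=grab_frame('side');b,d=grab_frame('top')
c=lambda i:cv2.resize(i,None,fx=2,fy=2)
cv2.imwrite('pics/p5.png',np.hstack([c(a[160:360,190:390]),c(b[190:390,240:440])])[...,::-1])"
```

```text
t 7.0 tcp tray [0.0118 0.0006 0.0238] F [0.4 0.  0.4] w 0.45
shift [ 0.29  0.02 -0.01] turn [ 0. -0.  0.]
```

View pics/p5.png

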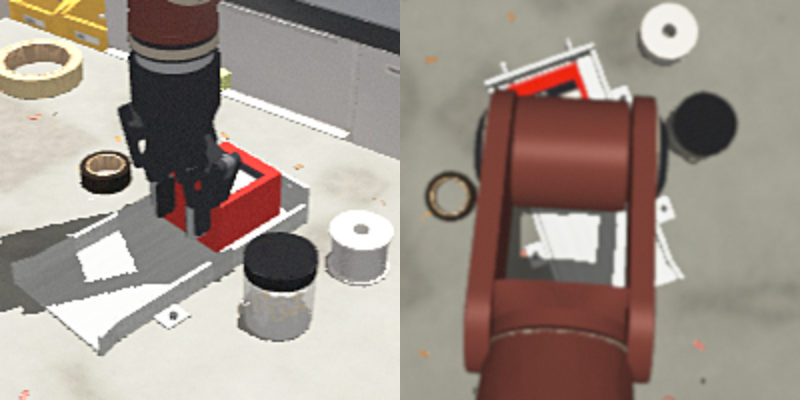

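The carton is nearly at the stop (top crop, red edge near (545,85)). There is no stop force yet, so I'll creep on until the force rises.

>>> jog_arm([
  [[0.1,0,0],[0,0,0],45],
  [[0.2,0,0],[0,0,0],45],
  [[0.28,0,0],[0,0,0],45],
  [[0.28,0,0],[0,0,0],45],
])

```text
time: 7.6
tool_pos: [0.5907, 0.0408, 0.0239]
tool_rot: [-0.0, 0.986, 0.168, 0.0]
contact_force: [-0.8, -0.3, 0.3]
gripper_width: 0.448
grasp_force: 0.0
```

>>> jog_arm([
  [[0.06,0,0],[0,0,0],45],
  [[0.12,0,0],[0,0,0],45],
  [[0.18,0,0],[0,0,0],45],
  [[0.18,0,0],[0,0,0],45],
])

```text
time: 8.1
tool_pos: [0.5928, 0.0416, 0.0238]
tool_rot: [0.0, 0.986, 0.168, -0.003]
contact_force: [-8.4, -2.6, 6.5]
gripper_width: 0.442
grasp_force: 4.6
```

The force jumped to about 9 N, so the carton is against the stop. I'll retreat, rise and check.

>>> jog_arm([
  [[0,0,0],[0,0,0],45],
  [[-0.5,0,0],[0,0,0],45],
  [[-1.5,0,0],[0,0,0],45],
  [[-3,0,0],[0,0,0],45],
  [[-4.5,0,-1],[0,0,0],45],
  [[-6,0,-3],[0,0,0],45],
  [[-6,0,-4],[0,0,0],45],
  [[-6,0,-4],[0,0,0],45],
])

```text
time: 9.1
tool_pos: [0.4546, -0.0079, 0.1264]
tool_rot: [0.001, 0.986, 0.168, 0.003]
contact_force: [-0.0, -0.1, -0.3]
gripper_width: 0.453
grasp_force: 0.0
```

```bash
python3 -c "
from h import *
plan([.019,0,.024])
a,_=grab_frame('side');b,d=grab_frame('top')
c=lambda i,k:cv2.resize(i,None,fx=k,fy=k)
cv2.imwrite('pics/p6.png',np.hstack([c(a[190:330,240:380],2.85)[:399,:399],c(b[200:300,270:370],4)[:399]])[...,::-1])
f,cx,cy,Rm,t=cam('top');C=-Rm.T@t
m,P=red('top',b,np.where(d>0,d,9)); k=m&(P[...,2]>.047)
n,l,s,_=cv2.connectedComponentsWithStats(k.astype(np.uint8));k=l==1+s[1:,4].argmax()
v,u=np.nonzero(k);D=np.stack([(u-cx)/f,(v-cy)/f,u*0+1],-1)@Rm
q=W2T(C+D*((.054-C[2])/D[:,2])[:,None]);print(minrect(q))"
```

```text
t 9.1 tcp tray [-0.1256 -0.0004  0.1264] F [-0.  -0.1 -0.3] w 0.45
shift [ 5.76 -0.03  4.13] turn [ 0.02 -0.04 -0.  ]
(array([73.8,  2.5]), array([82.5, 72.5]), 0.1)
```

View pics/p6.png

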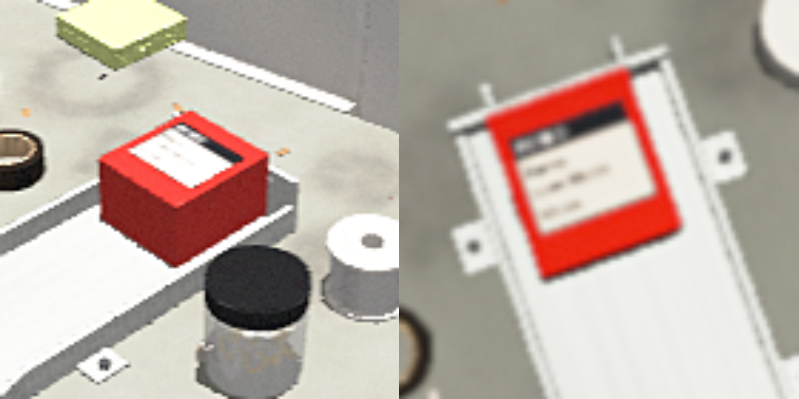

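The carton's red top edge meets the stop wall along (490,115)–(630,70) in the right crop. Its yaw to the tray is about 0.1° and its top is at x ≈ 115 mm. The jar, spool and tape have not moved, so I'm handing in.

```bash
python3 -c "
from plant import *
print(job_done())"
```

```text
the job is handed in; nothing more can be done
None
```

I tipped the carton over by pushing and slid it flush and square against the end stop, left the jar, spool and tape roll where they were, and handed the job in at about 9 s of the 42 s (no verdict was returned).

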